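# Hold the white reference tile flush against the measuring port

### The arm

A 6-joint arm with a two-finger parallel gripper is mounted at the origin on the work surface. World frame = base frame: x ahead of the robot, y to its left, z up, the work surface at z = 0. Lengths are in mm, angles in degrees, forces in N, time in s.
With the tool pointing down it reaches from about 350 to 850 mm from the base axis. Payload 8.1 kg.
Tool frame: the origin (TCP) lies at the very end of the fingers, on their centre line; the grasp point (between the pads) lies 19 mm behind it (r.grip_point_offset is the distance from the TCP to the grasp point, in mm); z points along the fingers, y is the line along which they close (so a half turn about z gives the same grasp; the last joint's range is limited). The gripper opens to 85 mm and grips with 20 to 120 N. Pads are 22 mm wide; open, the fingers measure 114 mm over their backs; the gripper's body (76 mm by 85 mm) begins 54 mm behind the grasp point. The pads swing forward as they close: fully open they stand 13 mm farther back than shut.
Start: joints at [-73.476, 7.471, 85.268, -0, 87.261, -4.893], TCP at [219.113, -558.565, 231.292] pointing down, gripper open.
Joint ranges: [-169.43, 169.43], [-51.17, 129.36], [1.28, 143.12], [-76.62, 256.62], [0, 156.53], [-152.29, 152.29]. Speed limits (degrees/s): [136.94, 136.94, 159.86, 180, 180, 180].

### API

Orientations are given as [roll, pitch, yaw] about the fixed x, y, z axes, in that order (R = Rz(yaw) Ry(pitch) Rx(roll)).
In Python, from bench import status, eyes, r gives the robot as it stands.
- The arm moves only by the shell command python3 -m handwheel 'ROWS' [FORCE]. ROWS is a JSON object whose one key "series" holds a list that holds one entry, the list of rows, each a list of 7 numbers: the shift along the tool's x, y, z in cm, then the turn, a rotation vector about the tool's x, y, z in rad, then the opening, from 0 (shut) to 1 (fully open). In form: {"series": [[[tx, ty, tz, rx, ry, rz, claw], ...]]}. A call has 1 to 12 rows; each row is the pose to reach, as a shift and turn from the pose commanded when the call began, along the tool's axes at that moment; what a row does not reach only later rows make up. A row lasts 1/8 s, in which the tool goes at most 62.5 mm and 10.7 degrees, less where a joint would pass 70% of its speed; a pose out of reach is approached as far as the arm can. A call with a gripper value outside its range is refused whole. The fingers move at their own pace and stop on an object; FORCE is the grip in N (left out, the last holds). Time passes only in rows, so rows that repeat a pose let the fingers close. It gives the time, the measured TCP pose, the force, the opening and the grip force at its end, in the units of the state.
- status.sense(): the state, without advancing time (a new reading comes with each control period).
- eyes.snapshot(name): name is "side" or "top" or "wrist"; returns a dict with "img" (480x640x3 uint8, red, green, blue), "mtx" (3x3 intrinsics, pixels), "k1" (the pictures are not rectified: a ray, as slopes to the right and down, at radius r is drawn at 1 + k1 r^2 times it, then the intrinsics apply), "R" (3x3) and "t" (3): a world point X has camera coordinates R X + t. Camera axes: x right, y down, z forward; pixel columns grow to the right and rows downward; lengths in mm; the calibration is good to about 2 mm. A picture is of the moment at which its call begins. There is no depth.
- r.hand_in(): hands the job in; it is judged then, once.
The state is a dict: "time": time; "joint_pos": joint angles; "qd": joint speeds; "joint_efforts": joint torques, N m; "tool_pos": TCP position; "tcp_rot": TCP orientation; "ft_force": force on the tool from outside, world axes, zero at the start; "wrist_torque": the same for the moment, N m; "finger_gap": finger opening in mm; "grip_force": force on a finger pad.
Only numpy, scipy, OpenCV 4.12 (cv2) and the standard library are available. Lean on these libraries where they do the work, as an engineer would, in place of code of your own. Each camera call takes 0.05 s, during which the arm holds its last target. There are 200 camera calls.

### The job

Take the key from its rest, push it home in the lock beside the measuring port and turn it clockwise to the stop, so that the latch bar swings clear of the gap behind the white tile; leave the key in the lock. Then slide the spacer upright all the way down behind the tile, in the half of the gap that is wide enough for it, and push it against the tile until the tile is flush with the port face. Finish like that, still gripping the spacer and holding the tile pressed, with none of the flasks knocked over.

Things in the scene. Friction and masses are not known exactly. Their poses are not given: they have to be found in the camera images.
- stand: Fixed port stand, base plate 165 x 250 mm, top 8 mm high. Origin: bench level, middle of the port face. x points into the port (pressing way), y left along the face, z up. Port face: dark plate at x=0, 124 wide, 56 high, low white head behind it. In front: tile channel between cheeks at y=+-58. Lock axis at x=-22, y=+100. Backing blocks at y=+28 and -28 (either way round), rear at x=-50.
- block_thin: Fixed thin aluminium backing block, 16 mm deep (x) x 52 wide (y), top 44 mm above the bench. Origin: middle of its rear (robot-side) lower edge, 8 mm above the bench; axes parallel to the stand's. Front face at x = -34 mm in the stand, 24 mm from a flush tile's back: the wide half of the gap.
- block_thick: The same but 31 mm deep (x): front face at -19 mm in the stand, leaving only 9 mm behind a flush tile: the narrow half, too small for the spacer.
- tile: Loose white ceramic tile upright in the channel: 10 thick (x) x 110 wide (y) x 50 mm high, about 130 g, on the base plate (underside 8 mm, top 58 mm above the bench). Origin: centre of its underside. Starts 3 to 5 mm off the port face, up to 0.02 rad askew; flush, its origin is at x = -5 mm in the stand.
- latch (a joint): Lock cylinder, 47 mm diameter, top 76 mm above the bench, with a steel latch bar 14 mm wide reaching 155 mm from the axis, 62 to 70 mm above the bench. 0: bar along the stand's -y over the gap, blocking it. Grows clockwise from above, to a stop at 1.3 rad, bar pointing to the robot's side. Starts 0 to 0.15. Friction 0.08 Nm, stays where left.
- keyhole (a point): Centre of the keyhole's mouth in the top of the lock cylinder, 76 mm above the bench, turning with the lock. Slot 11 mm (own x) x 19 mm (own y), 20 mm deep, chamfered. The latch bar points along its own -y.
- key: Key standing upright in its rest: steel blade 8 (x) x 16 (y) x 18 mm long at the bottom, above it a black bow 12 thick (x) x 36 wide (y) x 34 mm tall. 50 g. Origin: centre of the blade's lower end (bow from z = 18 to 52 mm). In the rest the origin is 7 mm above the bench. Seated, the bow's shoulder sits on the lock's top, with a play of about 0.2 rad either way.
- key_tip (a point): Centre of the lower end of the key's blade (the key's origin).
- key_rest: Fixed grey block 56 x 60 x 25 mm holding the key; origin at the centre of its underside, axes parallel to the key's.
- spacer: White plastic spacer standing upright in its rest: blade 12 thick (x) x 28 wide (y) x 60 mm long (last 4 mm 8 thick), above it a head 20 thick (x) x 36 wide (y) x 40 mm tall. About 70 g. Origin: centre of the lower end (head z = 60 to 100 mm), 10 mm above the bench in the rest; fully down in the gap 8 mm above the bench, on the base plate.
- spacer_rest: Fixed grey block 56 x 70 x 40 mm holding the spacer; origin at the centre of its underside, axes parallel to the spacer's.
- flask0: Loose stoppered volumetric flask, 60 mm wide, 138 mm tall; origin under its centre. Leave standing.
- flask1: Loose stoppered volumetric flask, 60 mm wide, 138 mm tall; origin under its centre. Leave standing.
- flask2: Loose stoppered volumetric flask, 60 mm wide, 138 mm tall; origin under its centre. Leave standing.
Not all that is in view belongs to the job. What is meant by the key is not red, and is the smaller of those in its own colour.

How it is judged:
By the outcome, as a careful person would: the job done as asked, in the order asked, and still so for the second after the job is handed in, while the arm keeps its last pose, push and grip.
It also fails if it takes over 54 s, if anything falls off the work surface, if the arm or the gripper's body presses on something with over 40 N, if the wrist force passes 120 N, or if a joint passes its speed limit or range.

## Working session

There is one attempt and no reset: what is moved stays moved. The work goes in short steps, Python scripts to look and compute and a shell command to move; the robot and the scene stay as the last step left them, time stands still between calls to the robot, and variables do not carry over. Pictures are saved under pics/ and viewed, at most 10 in all, crops included, and the job is handed in when it is done.

```bash
ls; mkdir -p pics; python3 - <<'E'
from bench import status, eyes, r
import cv2
print(status.sense())
for n in ("side","top","wrist"):
    d=eyes.snapshot(n); cv2.imwrite(f"pics/{n}0.png",d["img"][:,:,::-1])
    print(n,d["mtx"].tolist(),d["k1"],(-d["R"].T@d["t"]).round(1), d["R"].round(3).tolist())
E
```

```text
pics
{'time': 0.0, 'joint_pos': array([-7.34759536e+01,  7.51665942e+00,  8.53289378e+01,  5.06905434e-04,
        8.72613774e+01, -4.89343916e+00]), 'qd': array([ 0.04132949, -0.02044374,  0.0084533 , -0.01712118,  0.04261265,
        0.01503923]), 'joint_efforts': array([-9.22652835e-04, -5.69401968e+01, -5.00547087e+01, -3.46228480e-04,
        1.48661417e-02, -2.69019188e-05]), 'tool_pos': array([ 218.9604631 , -558.03227714,  230.23153097]), 'tcp_rot': array([-1.79893459e+02, -9.62966606e-03,  2.14174519e+01]), 'ft_force': array([-0.58438671, -0.45791684, -0.409825  ]), 'wrist_torque': array([ 0.03267961, -0.00103262,  0.01408927]), 'grip_force': 0.0, 'finger_gap': 85.42157391090748}
side [[459.4439881446056, 0.0, 327.5806160989965], [0.0, 459.4439881446056, 247.60172065884316], [0.0, 0.0, 1.0]] -0.07496979886924511 [138.3 438.  718.3] [[-0.706, -0.708, 0.003], [-0.513, 0.508, -0.692], [0.488, -0.49, -0.722]]
top [[550.4832563062325, 0.0, 320.88839892408004], [0.0, 550.4832563062325, 244.49813551935597], [0.0, 0.0, 1.0]] -0.0714465882271103 [ 399.2    6.9 1198.1] [[0.011, -0.999, -0.03], [-0.992, -0.007, -0.123], [0.123, 0.031, -0.992]]
wrist [[367.57760409861334, 0.0, 320.5471283579804], [0.0, 367.57760409861334, 241.37791314879615], [0.0, 0.0, 1.0]] -0.059981667457631775 [ 288.9 -530.8  373.3] [[0.365, -0.931, -0.001], [-0.891, -0.349, 0.289], [-0.27, -0.105, -0.957]]
```

View pics/top0.png

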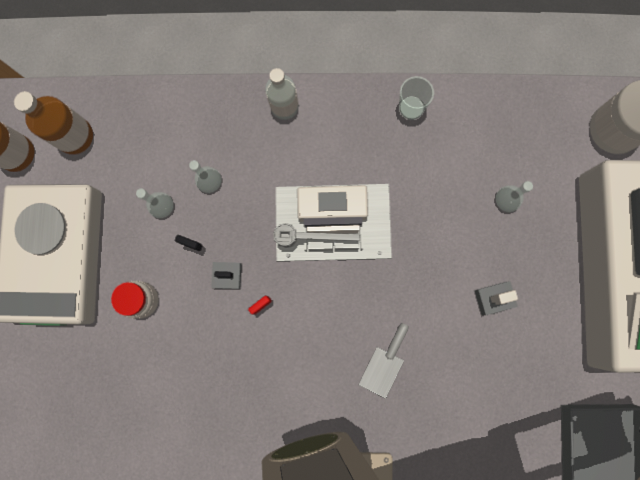

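View pics/side0.png

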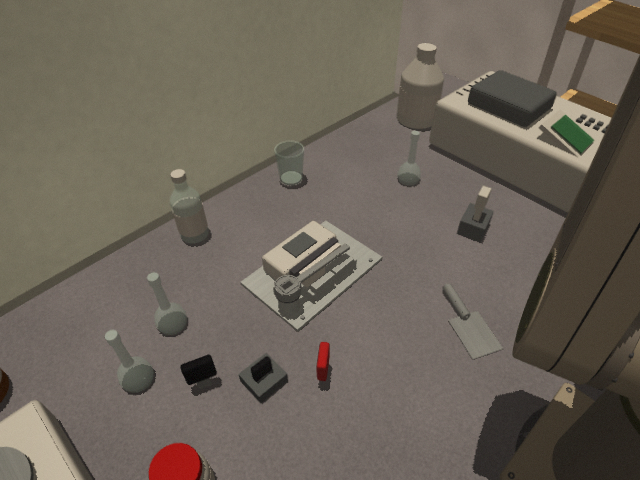

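The top view shows the stand at about (333,222), the lock at (286,235) with its bar reaching right to (358,239), and the spacer in its rest at (497,298). The flasks are at (208,180), (161,206) and (508,199). Candidates for the key are the black bow standing in the rest at (224,275), the larger loose black one at (188,243) and the red one at (260,305). By the description I choose (224,275), and will check it in a close crop.

```bash
cat > h.py <<'E'
import numpy as np, cv2
from bench import status, eyes, r
from scipy.spatial.transform import Rotation as Ro
def rays(d,p):
    p=np.asarray(p,float).reshape(-1,2); K=d["mtx"]
    n=cv2.undistortPoints(p.reshape(-1,1,2),K,np.array([d["k1"],0,0,0,0.])).reshape(-1,2)
    R=np.asarray(d["R"]); 
    # k1 model is forward distortion, same as OpenCV's
    return -R.T@d["t"], np.c_[n,np.ones(len(n))]@R
def plane(d,p,z):
    o,v=rays(d,p); return o+v*((z-o[2])/v[:,2])[:,None]
def proj(d,X):
    X=np.asarray(X,float).reshape(-1,3)
    return cv2.projectPoints(X,cv2.Rodrigues(np.asarray(d["R"]))[0],np.asarray(d["t"],float),d["mtx"],np.array([d["k1"],0,0,0,0.]))[0].reshape(-1,2)
def tri(obs):
    A=np.zeros((3,3));b=np.zeros(3)
    for d,p in obs:
        o,v=rays(d,p);v=v[0]/np.linalg.norm(v[0]);M=np.eye(3)-np.outer(v,v);A+=M;b+=M@o
    return np.linalg.solve(A,b)
def comps(img,lo,hi,box=None,amin=30):
    hsv=cv2.cvtColor(img,cv2.COLOR_RGB2HSV);m=cv2.inRange(hsv,lo,hi)
    if box: 
        k=np.zeros_like(m);x0,y0,x1,y1=box;k[y0:y1,x0:x1]=1;m*=k
    return [c for c in cv2.findContours(m,cv2.RETR_EXTERNAL,cv2.CHAIN_APPROX_NONE)[0] if cv2.contourArea(c)>amin]
def rel(xyz,yaw=None):
    """shift in tool axes (cm) and turn from the present pose; yaw = world yaw in deg, tool down"""
    s=status.sense(); R=Ro.from_euler("xyz",s["tcp_rot"],degrees=True)
    t=R.inv().apply(np.asarray(xyz)-s["tool_pos"])/10
    w=(R.inv()*Ro.from_euler("xyz",[180,0,yaw],degrees=True)).as_rotvec() if yaw is not None else None
    return t.round(2),w if w is None else w.round(3)
E
python3 - <<'E'
from h import *
d=eyes.snapshot("top");s=eyes.snapshot("side")
for n,p,z in [("key",(224,275),59),("rest",(227,277),25),("other",(188,243),20),("lock",(286,235),76),("bar end",(359,240),70),("spacerhead",(508,297),110),("sprest",(494,299),40),("plate c",(333,222),8)]:
    print(n,plane(d,[p],z).round(0))
for n,a,b in [("f stop",(194,166),(153,279)),("f2",(141,194),(112,337)),("f3",(528,187),(415,136)),("key",(224,274),(262,363))]: print(n,tri([(d,a),(s,b)]).round())
big=cv2.resize(d["img"][220:320,160:290],None,fx=4,fy=4,interpolation=cv2.INTER_CUBIC)
b2=cv2.resize(s["img"][330:420,160:340],None,fx=2.88,fy=2.88,interpolation=cv2.INTER_CUBIC)[:180]
cv2.imwrite("pics/key1.png",np.vstack([big,b2[:,:520] if b2.shape[1]>=520 else np.pad(b2,((0,0),(0,520-b2.shape[1]),(0,0)))])[:,:,::-1])
E
```

```text
key [[474. 244.  59.]]
rest [[472. 244.  25.]]
other [[546. 334.  20.]]
lock [[557. 114.  76.]]
bar end [[549. -37.  70.]]
spacerhead [[ 432. -329.  110.]]
sprest [[ 430. -321.   40.]]
plate c [[596.  18.   8.]]
f stop [689. 298. 131.]
f2 [631. 403. 133.]
f3 [ 652. -370.  124.]
key [477. 245.  56.]
```

View pics/key1.png

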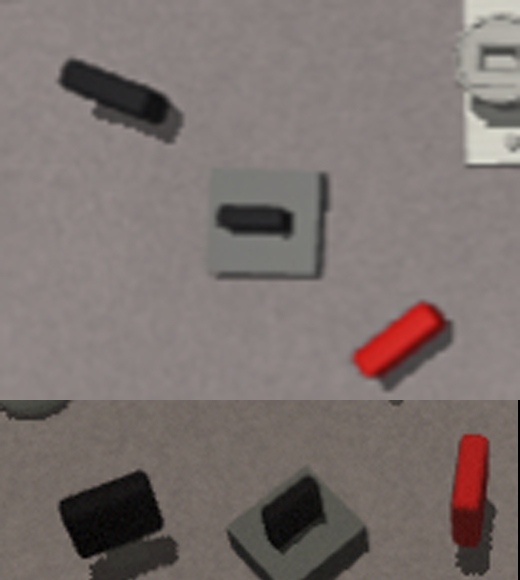

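The crop shows the small black bow upright in the grey rest, the larger loose black one to the upper left and the red one to the lower right. The key is the one in the rest. Next I fly over the spacer and stand to measure them with the wrist camera.

```bash
python3 - <<'E'
from h import *
print(rel([430,-325,210],21.4), rel([530,-20,210],21.4))
E
```

```text
(array([ 28.16, -14.02,   2.09]), array([-0.001, -0.   ,  0.   ])) (array([ 48.6 , -38.76,   2.12]), array([-0.001, -0.   ,  0.   ]))
```

```bash
python3 -m handwheel '{"series": [[[28.2,-14,2,0,0,0,1],[28.2,-14,2,0,0,0,1],[28.2,-14,2,0,0,0,1],[28.2,-14,2,0,0,0,1],[28.2,-14,2,0,0,0,1],[28.2,-14,2,0,0,0,1],[28.2,-14,2,0,0,0,1],[28.2,-14,2,0,0,0,1]]]}'
python3 - <<'E'
from h import *
import pickle
d=eyes.snapshot("wrist");t=eyes.snapshot("top");s=eyes.snapshot("side");pickle.dump((d,t,s),open("sp.pkl","wb"))
im=d["img"];cv2.imwrite("pics/w_sp.png",im[:,:,::-1]); print(status.sense()["tool_pos"],status.sense()["time"])
E
```

```text
time: 1.25
tool_pos: [429.7, -326.4, 211.3]
tcp_rot: [180.0, 0.0, 21.3]
ft_force: [-0.1, -0.3, -0.3]
finger_gap: 85.5
grip_force: 0.0
[ 429.75556545 -326.34008266  211.36642216] 1.4
```

View pics/w_sp.png

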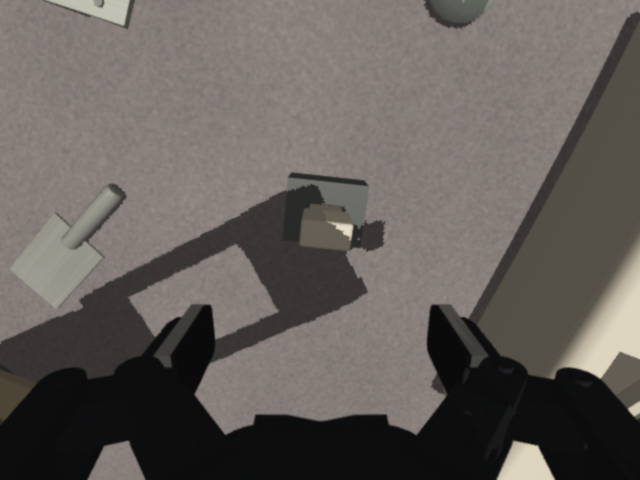

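The wrist view shows the spacer head's top at about (300–354, 220–250), with the rest around it at (283–367, 178–243), half in shadow. I'll measure that closer later; now the stand.

```bash
python3 - <<'E'
from h import *
print(rel([520,40,220],0))
E
```

```text
(array([ 21.71, -30.85,  -0.87]), array([0.   , 0.   , 0.372]))
```

```bash
python3 -m handwheel '{"series": [[[21.7,-30.8,-0.9,0,0,0.37,1],[21.7,-30.8,-0.9,0,0,0.37,1],[21.7,-30.8,-0.9,0,0,0.37,1],[21.7,-30.8,-0.9,0,0,0.37,1],[21.7,-30.8,-0.9,0,0,0.37,1],[21.7,-30.8,-0.9,0,0,0.37,1],[21.7,-30.8,-0.9,0,0,0.37,1],[21.7,-30.8,-0.9,0,0,0.37,1],[21.7,-30.8,-0.9,0,0,0.37,1]]]}'
python3 - <<'E'
from h import *
import pickle
d=eyes.snapshot("wrist");pickle.dump(d,open("st.pkl","wb"))
cv2.imwrite("pics/w_st.png",d["img"][:,:,::-1])
E
```

```text
time: 2.52
tool_pos: [519.9, 39.0, 220.2]
tcp_rot: [180.0, 0.0, 0.1]
ft_force: [-0.7, -0.3, 0.1]
finger_gap: 85.4
grip_force: 0.0
```

View pics/w_st.png

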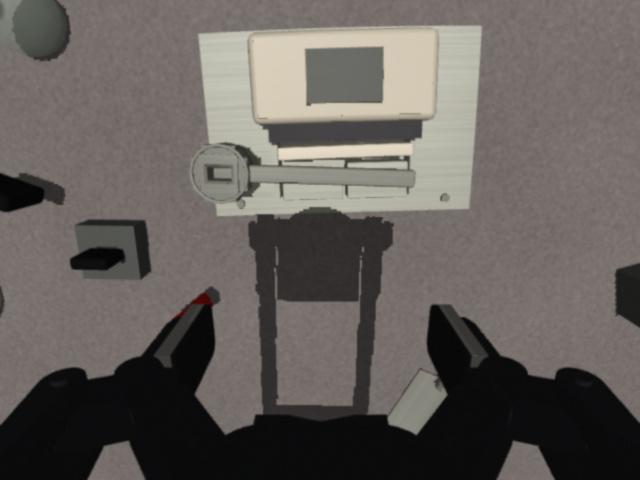

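The stand fills the top: plate corners near (199,33), (481,26), (470,209) and (217,216), lock centre near (220,172) with the slot in it, bar end near (415,178), and the white tile strip from (278,152) to (413,152). I enlarge the gap region for the blocks and the slot.

```bash
python3 - <<'E'
from h import *
import pickle
d=pickle.load(open("st.pkl","rb"));im=d["img"]
cv2.imwrite("pics/w_st_c.png",cv2.resize(im[110:225,180:440,::-1],None,fx=3.07,fy=4,interpolation=cv2.INTER_CUBIC))
hsv=cv2.cvtColor(im,cv2.COLOR_RGB2HSV)
for p in [(210,100),(240,60),(350,240),(235,195),(220,150),(345,152)]: print(p,hsv[p[1],p[0]],im[p[1],p[0]])
# plate corners
for p in [(199,33),(481,26),(470,209),(217,216)]: print(plane(d,[p],8).round(1))
print("lock",plane(d,[(220,172)],76).round(1),"barend",plane(d,[(415,178)],70).round(1))
E
```

```text
(210, 100) [ 30  18 187] [187 187 174]
(240, 60) [ 28  17 195] [195 194 182]
(350, 240) [ 8 21 49] [49 46 45]
(235, 195) [ 25  22 128] [128 126 117]
(220, 150) [ 27  20 138] [138 137 127]
(345, 152) [ 18  35 226] [226 214 195]
[[679.4 146.6   8. ]]
[[ 686.5 -102.3    8. ]]
[[ 521.3 -109.3    8. ]]
[[513.8 142.1   8. ]]
lock [[564.3 117.5  76. ]] barend [[559.1 -35.8  70. ]]
```

View pics/w_st_c.png

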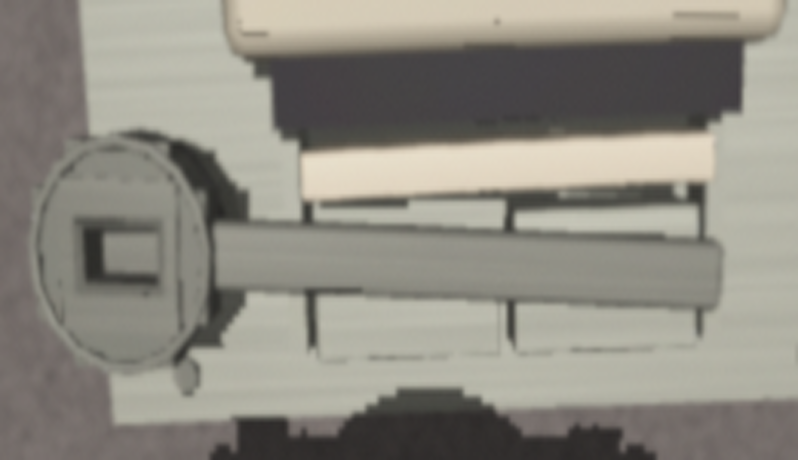

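The crop shows the slot (rim 76–165, 218–293) and the gap: the left block's front edge lies nearer the tile than expected, to be settled once the bar is clear. The plate yaw is about 1.7°, and the bar sits about 0.06 rad past zero. I'll take one bias-free look at the lock with the grasp's own yaw.

```bash
python3 - <<'E'
from h import *
print(rel([564,118,230],88), rel([475,244,213],90))
E
```

```text
(array([ 4.42, -7.9 , -0.99]), array([ 0.000e+00,  1.000e-03, -1.534e+00])) (array([ -4.46, -20.51,   0.71]), array([ 0.000e+00,  1.000e-03, -1.569e+00]))
```

```bash
python3 -m handwheel '{"series": [[[4.4,-7.9,-1,0,0,-1.534,1],[4.4,-7.9,-1,0,0,-1.534,1],[4.4,-7.9,-1,0,0,-1.534,1],[4.4,-7.9,-1,0,0,-1.534,1],[4.4,-7.9,-1,0,0,-1.534,1],[4.4,-7.9,-1,0,0,-1.534,1],[4.4,-7.9,-1,0,0,-1.534,1],[4.4,-7.9,-1,0,0,-1.534,1],[4.4,-7.9,-1,0,0,-1.534,1],[4.4,-7.9,-1,0,0,-1.534,1],[4.4,-7.9,-1,0,0,-1.534,1]]]}'
python3 - <<'E'
from h import *
import pickle
d=eyes.snapshot("wrist");pickle.dump((d,status.sense()),open("lk.pkl","wb"))
print(rel([475,244,213],90),proj(d,[564,118,76]))
E
```

```text
time: 3.95
tool_pos: [563.8, 119.5, 230.3]
tcp_rot: [-180.0, -0.0, 87.9]
ft_force: [-0.7, -0.4, 1.0]
finger_gap: 85.3
grip_force: 0.0
(array([12.12, -9.31,  1.73]), array([-0.   ,  0.   , -0.035])) [[319.36740253 224.9930517 ]]
```

```bash
python3 -m handwheel '{"series": [[[12.3,-9.3,1.7,0,0,-0.035,1],[12.3,-9.3,1.7,0,0,-0.035,1],[12.3,-9.3,1.7,0,0,-0.035,1],[12.3,-9.3,1.7,0,0,-0.035,1],[12.3,-9.3,1.7,0,0,-0.035,1],[12.3,-9.3,1.7,0,0,-0.035,1]]]}'
python3 - <<'E'
from h import *
import pickle
d=eyes.snapshot("wrist");pickle.dump((d,status.sense()),open("ky.pkl","wb"))
l,_=pickle.load(open("lk.pkl","rb"))
p=proj(d,[475,244,59])[0].astype(int);print(p)
f=lambda i,c:cv2.resize(i[c[1]-70:c[1]+70,c[0]-66:c[0]+67],None,fx=3,fy=3,interpolation=cv2.INTER_CUBIC)
cv2.imwrite("pics/lk_ky.png",np.hstack([f(l["img"],(319,225)),f(d["img"],(319,225))])[:,:,::-1])
E
```

```text
time: 4.75
tool_pos: [475.7, 245.0, 213.5]
tcp_rot: [180.0, 0.0, 90.0]
ft_force: [0.5, 0.1, 0.1]
finger_gap: 85.4
grip_force: 0.0
[318 224]
```

View pics/lk_ky.png

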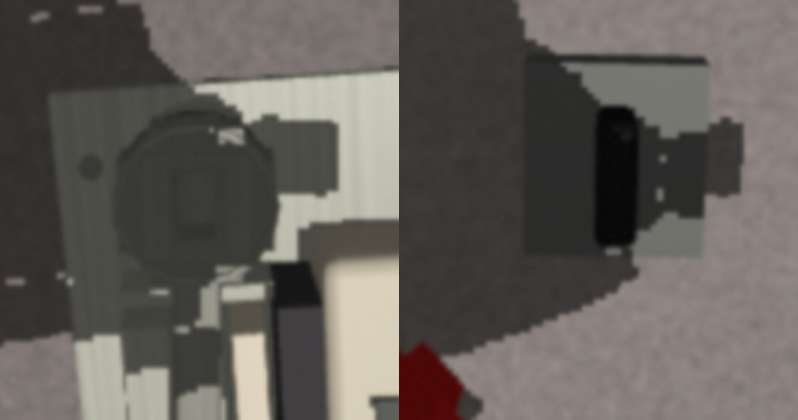

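The left half (lock) shows the slot rim at about crop (173–217, 168–240). The right half (key) shows the black bow at about crop (596–638, 106–246). I refine both numerically.

```bash
python3 - <<'E'
from h import *
import pickle
l,_=pickle.load(open("lk.pkl","rb"));d,_=pickle.load(open("ky.pkl","rb"))
g=l["img"].sum(2)
print("lock rows y=205..245 at x=311..328")
for y in range(205,246): print(y,g[y,304:336:1].tolist())
k=d["img"].sum(2)
for c in comps(d["img"],(0,0,0),(180,255,28),(295,170,360,250)):
    print(cv2.boundingRect(c),cv2.minAreaRect(c))
print(k[186:242,325].tolist()); print(k[215,310:345].tolist())
E
```

```text
lock rows y=205..245 at x=311..328
205 [167, 166, 167, 169, 166, 169, 169, 169, 165, 166, 167, 168, 167, 167, 166, 166, 164, 166, 166, 166, 165, 166, 164, 168, 168, 165, 168, 168, 167, 165, 165, 169]
206 [166, 167, 168, 168, 164, 165, 167, 165, 166, 165, 166, 167, 167, 165, 160, 162, 163, 165, 163, 162, 162, 164, 163, 161, 163, 159, 162, 161, 165, 165, 164, 167]
207 [170, 168, 173, 170, 170, 168, 169, 167, 167, 169, 172, 169, 173, 170, 166, 169, 166, 169, 168, 168, 166, 167, 168, 166, 164, 168, 168, 168, 170, 173, 171, 173]
208 [172, 170, 173, 173, 173, 168, 170, 168, 169, 170, 172, 170, 173, 170, 165, 171, 171, 167, 172, 170, 168, 167, 170, 167, 170, 169, 167, 168, 168, 173, 176, 174]
209 [172, 168, 172, 173, 173, 170, 169, 168, 169, 169, 171, 172, 172, 170, 166, 168, 168, 170, 171, 172, 169, 166, 173, 169, 170, 171, 170, 169, 170, 173, 176, 175]
210 [172, 171, 171, 175, 170, 169, 170, 169, 168, 167, 168, 170, 170, 167, 167, 167, 167, 170, 168, 165, 165, 166, 166, 167, 167, 170, 171, 170, 170, 175, 178, 176]
211 [172, 170, 173, 175, 172, 164, 161, 163, 161, 161, 160, 164, 165, 163, 
[... 5451 characters left out ...]
67, 166, 166, 170, 168, 223, 338, 375, 374, 374, 356, 340, 333, 354, 382, 368, 320]
245 [182, 178, 175, 167, 168, 167, 165, 166, 165, 166, 166, 168, 165, 165, 165, 164, 165, 167, 166, 169, 221, 330, 369, 376, 376, 349, 360, 401, 414, 398, 349, 268]
(318, 191, 15, 46) ((325.0, 213.5), (45.0, 14.0), 90.0)
[350, 350, 345, 298, 147, 42, 20, 17, 25, 27, 41, 49, 54, 39, 27, 28, 30, 33, 29, 27, 30, 29, 27, 28, 30, 23, 30, 30, 31, 27, 28, 30, 27, 27, 28, 29, 25, 30, 25, 26, 28, 26, 26, 29, 29, 27, 29, 28, 29, 33, 73, 185, 293, 283, 193, 169]
[131, 131, 128, 134, 131, 130, 129, 112, 65, 31, 26, 24, 27, 29, 26, 27, 28, 27, 26, 27, 28, 33, 66, 115, 126, 128, 129, 130, 129, 134, 129, 132, 131, 129, 130]
```

```bash
python3 - <<'E'
from h import *
import pickle
l,ls=pickle.load(open("lk.pkl","rb"));d,ds=pickle.load(open("ky.pkl","rb"))
L=plane(l,[(318.2,224.0)],76)[0];print("lock",L,"rel tcp",L-ls["tool_pos"])
print("key x",plane(d,[(325,213)],59)[0], "far end",plane(d,[(325,236.1)],59)[0],"near top",plane(d,[(325,190.3)],59)[0],"near bot",plane(d,[(325,190.3)],25)[0])
# rest edges
g=d["img"].sum(2).astype(int)
print(g[150:192:1,345].tolist()); print(g[225:260,350].tolist()); print(g[230,400:430].tolist() and g[170,345:400].tolist())
T=eyes.snapshot("top");p=cv2.imread("pics/top0.png")[:,:,::-1]
for c in comps(p,(0,0,0),(180,255,45),(205,262,245,290),10):
    q=cv2.minAreaRect(c);print(q,plane(T,[q[0]],58))
E
```

```text
lock [563.06019616 118.88841425  76.        ] rel tcp [  -0.72628893   -0.73036761 -154.29277283]
key x [480.65217884 253.65992131  59.        ] far end [480.71356526 233.79477625  59.        ] near top [480.59562157 272.50507397  59.        ] near bot [481.02818313 267.15201763  25.        ]
[371, 379, 384, 385, 386, 388, 396, 401, 399, 392, 384, 381, 384, 387, 386, 385, 380, 381, 383, 384, 384, 378, 352, 256, 151, 129, 209, 321, 354, 356, 357, 354, 353, 353, 352, 351, 350, 351, 351, 350, 347, 351]
[130, 139, 202, 305, 333, 336, 333, 334, 334, 335, 334, 332, 334, 330, 333, 346, 373, 387, 387, 386, 387, 389, 384, 384, 389, 392, 391, 389, 385, 394, 401, 404, 401, 402, 397]
[384, 386, 387, 387, 389, 387, 386, 390, 392, 391, 388, 382, 381, 383, 387, 393, 392, 392, 395, 397, 394, 393, 391, 388, 388, 386, 384, 383, 383, 380, 377, 383, 393, 398, 401, 399, 397, 392, 391, 392, 392, 394, 398, 393, 391, 385, 381, 379, 383, 386, 387, 392, 397, 397, 392]
((223.5, 274.5), (5.0, 17.0), 90.0) [[475.5528601  245.28173068  58.        ]]
```

```bash
python3 - <<'E'
from h import *
import pickle
d,ds=pickle.load(open("ky.pkl","rb"))
print(plane(d,[(345,176.3),(350,240.3),(294.7,200),(355.8,200)],25).round(1))
s=status.sense();print(s["tool_pos"],s["tcp_rot"]);print(rel([480.8,250.3,100],90),rel([480.8,250.3,28],90))
E
```

```text
[[498.9 279.8  25. ]
 [504.7 219.9  25. ]
 [453.4 258.3  25. ]
 [509.2 258.3  25. ]]
[475.53211098 245.05392434 213.38042013] [1.79989387e+02 4.13158767e-03 9.00168393e+01]
(array([ 0.53,  0.52, 11.34]), array([0., 0., 0.])) (array([ 0.53,  0.52, 18.54]), array([0., 0., 0.]))
```

Key at (481, 250), yaw about 0: the rest measures 55.8 x 59.9, so the wrist camera can be trusted; the top camera is off by about 5 mm. Grasp.

```bash
python3 -m handwheel '{"series": [[[0.5,0.5,5,0,0,0,1],[0.5,0.5,10,0,0,0,1],[0.5,0.55,14,0,0,0,1],[0.5,0.55,17,0,0,0,1],[0.5,0.55,18.4,0,0,0,1],[0.5,0.55,18.4,0,0,0,1],[0.5,0.55,18.4,0,0,0,0],[0.5,0.55,18.4,0,0,0,0],[0.5,0.55,18.4,0,0,0,0],[0.5,0.55,18.4,0,0,0,0],[0.5,0.55,18.4,0,0,0,0],[0.5,0.55,18.4,0,0,0,0]]]}' 60
```

```text
time: 6.35
tool_pos: [480.8, 251.1, 29.9]
tcp_rot: [180.0, -0.0, 90.1]
ft_force: [-0.2, -0.8, 5.4]
finger_gap: 11.0
grip_force: 58.9
```

```bash
python3 -m handwheel '{"series": [[[0,0,-3,0,0,0,0],[0,0,-6,0,0,0,0],[-2,1.5,-8.5,0,0,0.035,0],[-5,3,-8.5,0,0,0.035,0],[-8,5,-8.5,0,0,0.035,0],[-11,7,-8.5,0,0,0.035,0],[-13.2,8.2,-8.5,0,0,0.035,0],[-13.2,8.2,-8.5,0,0,0.035,0],[-13.2,8.2,-7.9,0,0,0.035,0],[-13.2,8.2,-7.9,0,0,0.035,0],[-13.2,8.2,-7.9,0,0,0.035,0]]]}'
python3 - <<'E'
from h import *
s=eyes.snapshot("side");w=eyes.snapshot("wrist")
print(status.sense()["tool_pos"],status.sense()["finger_gap"])
f=lambda i,c,z:cv2.resize(i[c[1]-45:c[1]+45,c[0]-45:c[0]+45],(400,400),interpolation=cv2.INTER_CUBIC)
p=proj(s,[563,119,80])[0].astype(int);q=proj(w,[563,119,76])[0].astype(int);print(p,q)
cv2.imwrite("pics/ins.png",cv2.convertScaleAbs(np.hstack([f(s["img"],p,3),f(w["img"],q,3)])[:,:,::-1],alpha=1.6))
E
```

```text
time: 7.72
tool_pos: [562.1, 119.8, 108.1]
tcp_rot: [-180.0, 0.0, 88.2]
ft_force: [0.4, 0.8, -0.0]
finger_gap: 11.1
grip_force: 58.6
[562.47793909 119.58641862 108.39742132] 10.72424648210198
[285 281] [319 282]
```

View pics/ins.png

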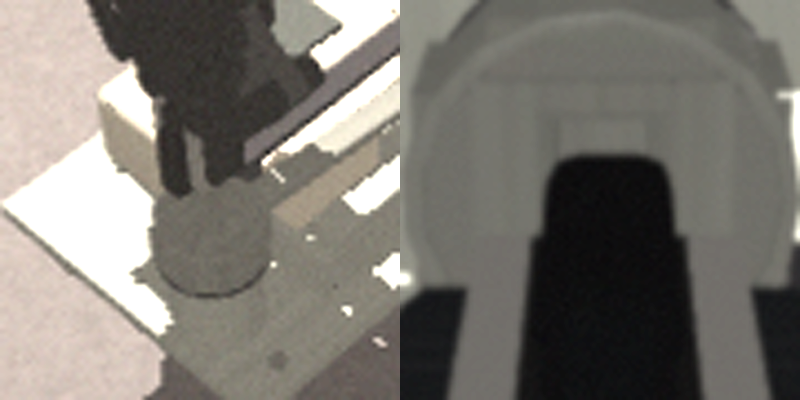

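The wrist view (right) shows the slot rim, crop (545–658, 115–), just ahead of the bow (547–672) and aligned in yaw; the key sits about 0.5 mm too far to +x. Shift and lower gently.

```bash
python3 -m handwheel '{"series": [[[0,-0.05,0.3,0,0,0,0],[0,-0.05,0.6,0,0,0,0],[0,-0.05,0.9,0,0,0,0],[0,-0.05,1.2,0,0,0,0],[0,-0.05,1.5,0,0,0,0],[0,-0.05,1.5,0,0,0,0]]]}'
```

```text
time: 8.57
tool_pos: [561.8, 119.0, 92.9]
tcp_rot: [-180.0, 0.0, 88.1]
ft_force: [-0.3, 0.1, 0.3]
finger_gap: 11.1
grip_force: 58.6
```

```bash
python3 -m handwheel '{"series": [[[0,0,0.4,0,0,0,0],[0,0,0.8,0,0,0,0],[0,0,1.1,0,0,0,0],[0,0,1.3,0,0,0,0],[0,0,1.3,0,0,0,0]]]}'
```

```text
time: 9.2
tool_pos: [562.2, 119.1, 80.9]
tcp_rot: [180.0, 0.0, 88.1]
ft_force: [-3.9, -1.0, 5.5]
finger_gap: 11.1
grip_force: 59.3
```

```bash
python3 -m handwheel '{"series": [[[0,0,0,0,0,0.15,0],[0,0,0,0,0,0.3,0],[-0.02,0.02,0,0,0,0.45,0],[-0.03,0.03,0,0,0,0.6,0],[-0.04,0.04,0,0,0,0.75,0],[-0.06,0.06,0,0,0,0.9,0],[-0.08,0.08,0,0,0,1.05,0],[-0.1,0.1,0,0,0,1.2,0],[-0.1,0.1,0,0,0,1.2,0]]]}' 80
python3 -c "
from h import *
print(status.sense()['wrist_torque'])"
```

```text
time: 10.32
tool_pos: [562.9, 118.9, 80.9]
tcp_rot: [-179.9, -0.0, 19.2]
ft_force: [-3.6, 2.3, 6.9]
finger_gap: 10.3
grip_force: 80.9
[ 0.50923809  0.73943139 -0.04466548]
```

```bash
python3 -m handwheel '{"series": [[[0,0,0,0,0,0.1,0],[0,0,0,0,0,0.18,0],[0,0,0,0,0,0.24,0],[0,0,0,0,0,0.28,0],[0,0,0,0,0,0.28,0]]]}'
python3 -c "
from h import *
import pickle
w=eyes.snapshot('top');pickle.dump(w,open('t2.pkl','wb'))
print(status.sense()['wrist_torque'],status.sense()['tcp_rot'])
i=w['img'];p=proj(w,[562,30,30])[0].astype(int);print(p)
cv2.imwrite('pics/turn.png',cv2.resize(i[p[1]-55:p[1]+65,p[0]-75:p[0]+75,::-1],None,fx=5,fy=5,interpolation=cv2.INTER_CUBIC))"
```

```text
time: 10.95
tool_pos: [563.0, 118.6, 80.9]
tcp_rot: [-180.0, -0.0, 3.3]
ft_force: [-3.9, 2.3, 5.5]
finger_gap: 10.9
grip_force: 80.9
[0.29479295 0.67982889 0.04703485] [-1.79957005e+02  4.91962453e-04  3.31953118e+00]
[327 236]
```

```bash
python3 -m handwheel '{"series": [[[0,0,0,0,0,0.05,0],[0,0,0,0,0,0.1,0],[0,0,0,0,0,0.1,0],[0,0,0,0,0,0.1,0]]]}'
python3 -c "
from h import *
print(status.sense()['wrist_torque'],status.sense()['tcp_rot'])"
```

```text
time: 11.5
tool_pos: [563.3, 118.6, 80.9]
tcp_rot: [-180.0, -0.0, -2.3]
ft_force: [-2.2, 2.3, 5.6]
finger_gap: 10.7
grip_force: 80.9
[0.48910683 0.4412283  0.43714765] [-1.79953554e+02 -3.68698705e-02 -2.31029208e+00]
```

View pics/turn.png

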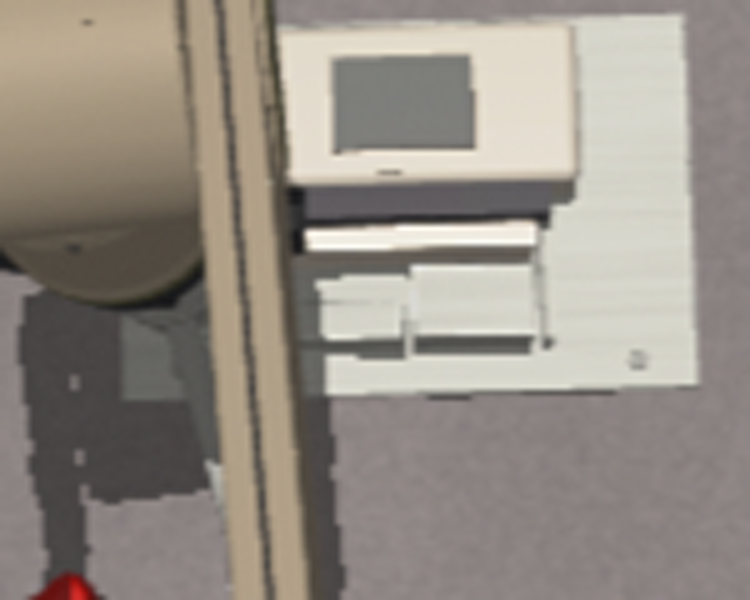

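Torque rises to 0.44 Nm, well over the friction, so the latch is at its stop. The picture shows the bar tip at crop (215,490), pointing to the robot's side. The right block (265–338) is deeper than the left (302–340), so the wide half is the left one, at y=+28. Ease off, release the key and lift.

```bash
python3 -m handwheel '{"series": [[[0,0,-0.05,0,0,-0.1,0],[0,0,-0.05,0,0,-0.1,0.4],[0,0,-0.05,0,0,-0.1,0.4],[0,0,-0.05,0,0,-0.1,0.4],[0,0,-2,0,0,-0.1,0.5],[0,0,-5,0,0,-0.1,0.5],[0,0,-9,0,0,-0.1,0.5],[0,0,-14,0,0,-0.1,1],[0,0,-14,0,0,-0.1,1]]]}'
python3 - <<'E'
from h import *
import pickle
w=eyes.snapshot("wrist");pickle.dump(w,open("lk2.pkl","wb"));cv2.imwrite("pics/after.png",w["img"][:,:,::-1])
print(rel([520,60,220],0),rel([432,-322,215],107))
E
```

```text
time: 12.62
tool_pos: [566.4, 118.4, 227.9]
tcp_rot: [-180.0, -0.6, 3.3]
ft_force: [0.0, -0.3, 0.3]
finger_gap: 77.0
grip_force: 0.0
(array([-4.83,  5.56,  0.44]), array([-0.001, -0.007,  0.058])) (array([-15.82,  43.19,   0.85]), array([ 0.006, -0.005, -1.81 ]))
```

```bash
python3 -m handwheel '{"series": [[[-4,9,0.5,0,0,0.06,1],[-4,9,0.5,0,0,0.06,1],[-4,9,0.5,0,0,0.06,1],[-4,9,0.5,0,0,0.06,1],[-4,9,0.5,0,0,0.06,1]]]}'
python3 - <<'E'
from h import *
import pickle
w=eyes.snapshot("wrist");pickle.dump(w,open("st2.pkl","wb"))
print(rel([432,-322,215],107))
E
```

```text
time: 13.3
tool_pos: [528.5, 26.8, 215.2]
tcp_rot: [-180.0, 0.0, -0.1]
ft_force: [0.5, -0.6, 0.4]
finger_gap: 85.4
grip_force: 0.0
(array([-9.620e+00,  3.489e+01,  1.000e-02]), array([-0.   , -0.   , -1.868]))
```

```bash
python3 -m handwheel '{"series": [[[-9.6,34.9,0,0,0,-1.868,1],[-9.6,34.9,0,0,0,-1.868,1],[-9.6,34.9,0,0,0,-1.868,1],[-9.6,34.9,0,0,0,-1.868,1],[-9.6,34.9,0,0,0,-1.868,1],[-9.6,34.9,0,0,0,-1.868,1],[-9.6,34.9,0,0,0,-1.868,1],[-9.6,34.9,0,0,0,-1.868,1],[-9.6,34.9,0,0,0,-1.868,1],[-9.6,34.9,0,0,0,-1.868,1],[-9.6,34.9,0,0,0,-1.868,1],[-9.6,34.9,0,0,0,-1.868,1]]]}'
python3 - <<'E'
from h import *
import pickle
w=eyes.snapshot("wrist");pickle.dump((w,status.sense()),open("sp2.pkl","wb"))
g=pickle.load(open("st2.pkl","rb"))
a=g["img"][120:220,190:430];b=w["img"][140:300,250:410]
q=proj(w,[432,-322,110])[0];print(q)
A=cv2.resize(a,(800,333),interpolation=cv2.INTER_CUBIC);B=cv2.resize(b,(267*1,267),interpolation=cv2.INTER_CUBIC)
l=pickle.load(open("lk2.pkl","rb"))["img"][:, :];C=cv2.resize(l,(356,267))
out=np.zeros((600,800,3),np.uint8);out[:333]=A;out[333:,:267]=cv2.convertScaleAbs(B,alpha=1.5);out[333:,267:623]=C
cv2.imwrite("pics/comb.png",out[:,:,::-1])
E
```

```text
time: 14.85
tool_pos: [432.1, -322.4, 215.2]
tcp_rot: [-180.0, -0.0, 106.9]
ft_force: [0.3, 0.2, 0.4]
finger_gap: 85.7
grip_force: 0.0
[318.71226564 239.01131728]
```

View pics/comb.png

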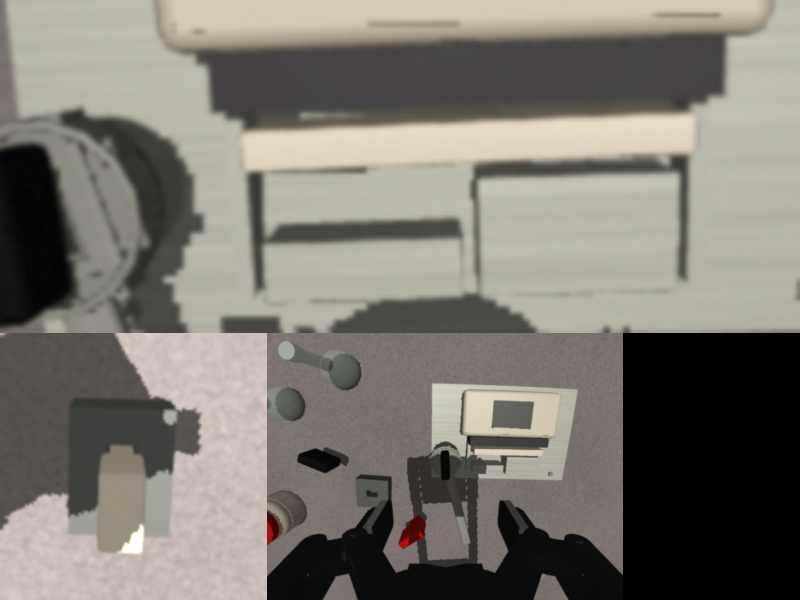

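The gap view shows the thin block on the left, its top front edge at crop row 240, and the thick one on the right at row 180. The tile's back edge runs from (245,171) to (694,153). The latch bar is clear and the key is seated. The spacer head's top lies at about (98–145, 473–552) in the lower left crop, with the rest at (68–173, 405–535).

```bash
python3 - <<'E'
from h import *
import pickle
g=pickle.load(open("st2.pkl","rb"));w,_=pickle.load(open("sp2.pkl","rb"))
f=lambda P:[((x+.5)/3.3333-.5+190,(y+.5)/3.33-.5+120) for x,y in P]
print("thin front",plane(g,f([(265,240),(460,237)]),44).round(1).tolist())
print("thin rear",plane(g,f([(270,300),(460,296)]),44).round(1).tolist())
print("thick front",plane(g,f([(478,180),(680,173)]),44).round(1).tolist())
print("tile back",plane(g,f([(245,171),(694,153)]),58).round(1).tolist())
print("tile front",plane(g,f([(245,130),(694,113)]),58).round(1).tolist())
print("port top edge",plane(g,f([(212,118),(722,97)]),56).round(1).tolist())
h=lambda P:[(x/1.669+250,(y-333)/1.669+140) for x,y in P]
print("head",plane(w,h([(98,512),(145,512),(121,473),(121,552)]),110).round(1).tolist())
print("rest",plane(w,h([(68,470),(173,470),(120,409),(120,535)]),40).round(1).tolist())
c=comps(w["img"],(5,20,60),(35,255,255),(295,195,345,280))
for k in c: print(cv2.boundingRect(k),cv2.minAreaRect(k))
gr=cv2.cvtColor(w["img"],cv2.COLOR_RGB2GRAY)
print(gr[190:285,320].tolist());print(gr[248,295:350].tolist());print(gr[262,295:350].tolist());print(gr[232,295:350].tolist())
E
```

```text
thin front [[553.2, 71.4, 44.0], [553.9, 21.1, 44.0]]
thin rear [[537.5, 70.7, 44.0], [538.4, 21.0, 44.0]]
thick front [[568.4, 16.6, 44.0], [570.3, -34.8, 44.0]]
tile back [[572.4, 73.6, 58.0], [576.6, -35.2, 58.0]]
tile front [[582.2, 73.2, 58.0], [586.1, -34.7, 58.0]]
port top edge [[584.9, 81.4, 56.0], [589.8, -41.7, 56.0]]
head [[427.0, -329.9, 110.0], [446.1, -324.1, 110.0], [431.3, -310.7, 110.0], [441.6, -344.5, 110.0]]
rest [[409.3, -334.1, 40.0], [462.9, -317.8, 40.0], [426.3, -294.9, 40.0], [446.6, -361.3, 40.0]]
(295, 207, 50, 73) ((319.5, 243.0), (72.0, 49.0), 90.0)
[43, 42, 42, 43, 43, 43, 42, 42, 42, 42, 42, 42, 42, 42, 42, 43, 50, 70, 81, 84, 82, 83, 84, 83, 83, 83, 82, 83, 84, 83, 84, 84, 84, 86, 92, 95, 96, 97, 95, 96, 96, 96, 96, 96, 96, 96, 95, 96, 96, 96, 97, 96, 96, 97, 95, 95, 95, 96, 96, 95, 96, 95, 96, 96, 96, 96, 95, 95, 95, 95, 95, 95, 95, 95, 95, 95, 95, 95, 95, 97, 109, 129, 130, 127, 125, 124, 126, 129, 131, 129, 126, 125, 125, 126, 125]
[50, 59, 86, 90, 83, 98, 105, 105, 101, 104, 106, 106, 104, 99, 93, 93, 94, 95, 95, 95, 95, 96, 95, 96, 96, 96, 96, 97, 96, 96, 96, 97, 96, 96, 95, 96, 96, 96, 96, 94, 92, 94, 104, 107, 108, 108, 108, 107, 108, 108, 108, 108, 108, 107, 107]
[124, 125, 126, 125, 127, 126, 126, 127, 128, 127, 125, 124, 120, 102, 93, 94, 95, 95, 95, 95, 95, 95, 95, 95, 95, 95, 95, 95, 95, 95, 94, 95, 99, 137, 201, 218, 220, 219, 215, 197, 166, 132, 119, 120, 119, 119, 117, 115, 116, 117, 119, 120, 120, 119, 117]
[41, 42, 41, 42, 42, 41, 41, 42, 42, 41, 41, 41, 42, 53, 79, 92, 95, 96, 96, 97, 96, 96, 95, 96, 96, 96, 96, 95, 95, 96, 97, 97, 96, 96, 96, 96, 96, 96, 96, 96, 94, 93, 100, 107, 109, 110, 110, 110, 110, 110, 110, 110, 110, 110, 110]
```

Spacer at (436.5, -327.3), yaw 17°, matching the tool's 107°. Grasp its head.

```bash
python3 -m handwheel '{"series": [[[-0.6,0.3,4,0,0,0,1],[-0.6,0.3,8,0,0,0,1],[-0.6,0.3,11.5,0,0,0,1],[-0.6,0.3,13.6,0,0,0,1],[-0.6,0.3,14.1,0,0,0,1],[-0.6,0.3,14.1,0,0,0,0],[-0.6,0.3,14.1,0,0,0,0],[-0.6,0.3,14.1,0,0,0,0],[-0.6,0.3,14.1,0,0,0,0],[-0.6,0.3,14.1,0,0,0,0],[-0.6,0.3,14.1,0,0,0,0]]]}' 80
```

```text
time: 16.27
tool_pos: [436.6, -328.3, 75.3]
tcp_rot: [180.0, 0.1, 106.9]
ft_force: [-1.0, 1.1, 5.4]
finger_gap: 19.1
grip_force: 78.2
```

Gripped. Lift clear and carry it over the wide half.

```bash
python3 -m handwheel '{"series": [[[0,0,-3.5,0,0,0,0],[0,0,-7,0,0,0,0],[3,2,-9,0,0,0,0],[8,5.7,-9,0,0,0.1,0],[13,9.3,-9,0,0,0.2,0],[18,12.8,-9,0,0,0.262,0],[23,16.4,-9,0,0,0.262,0],[28,20,-9,0,0,0.262,0],[31,22.2,-9,0,0,0.262,0],[32.2,23,-9,0,0,0.262,0],[32.2,23,-9,0,0,0.262,0],[32.2,23,-9,0,0,0.262,0]]]}'
python3 - <<'E'
from h import *
w=eyes.snapshot("side");import pickle;pickle.dump(w,open("s3.pkl","wb"))
s=status.sense();print(s["tool_pos"],s["tcp_rot"],s["finger_gap"],rel([562.8,46.5,165],91.9))
E
```

```text
time: 17.77
tool_pos: [562.3, 45.9, 164.1]
tcp_rot: [-180.0, 0.0, 91.8]
ft_force: [0.5, -0.4, -0.6]
finger_gap: 19.0
grip_force: 78.9
[562.37606247  45.74963628 164.2201414 ] [-1.79982295e+02  2.32822490e-02  9.18028754e+01] 19.312010823750107 (array([ 0.07,  0.04, -0.08]), array([-0.   ,  0.   , -0.002]))
```

```bash
python3 -m handwheel '{"series": [[[0.05,0.05,1.5,0,0,0,0],[0.05,0.05,3,0,0,0,0],[0.05,0.05,3.8,0,0,0,0],[0.05,0.05,4.4,0,0,0,0],[0.05,0.05,5,0,0,0,0],[0.05,0.05,5.5,0,0,0,0],[0.05,0.05,6,0,0,0,0],[0.05,0.05,6,0,0,0,0]]]}'
```

```text
time: 18.82
tool_pos: [562.8, 47.7, 103.9]
tcp_rot: [-180.0, -0.0, 91.9]
ft_force: [-0.0, -0.7, -2.6]
finger_gap: 19.0
grip_force: 78.9
```

```bash
python3 -m handwheel '{"series": [[[0,0,0.8,0,0,0,0],[0,0,1.5,0,0,0,0],[0,0,2.1,0,0,0,0],[0,0,2.6,0,0,0,0],[0,0,2.9,0,0,0,0],[0,0,3.1,0,0,0,0],[0,0,3.1,0,0,0,0]]]}'
```

```text
time: 19.7
tool_pos: [563.4, 47.7, 73.5]
tcp_rot: [180.0, -0.0, 91.9]
ft_force: [0.1, 0.3, -0.7]
finger_gap: 18.9
grip_force: 79.0
```

```bash
python3 -m handwheel '{"series": [[[0,0,0.1,0,0,0,0],[0,0,0.2,0,0,0,0],[0,0,0.2,0,0,0,0]]]}'
```

```text
time: 20.08
tool_pos: [563.7, 47.7, 73.4]
tcp_rot: [179.9, 0.0, 91.9]
ft_force: [-7.1, -0.2, 14.5]
finger_gap: 18.9
grip_force: 81.0
```

Floor reached (14.5 N). Ease off the down-press and push toward the port.

```bash
python3 -m handwheel '{"series": [[[0,0.1,-0.12,0,0,0,0],[0,0.2,-0.12,0,0,0,0],[0,0.3,-0.12,0,0,0,0],[0,0.4,-0.12,0,0,0,0],[0,0.5,-0.12,0,0,0,0],[0,0.6,-0.12,0,0,0,0],[0,0.6,-0.12,0,0,0,0]]]}'
```

```text
time: 20.95
tool_pos: [569.2, 47.9, 73.4]
tcp_rot: [-180.0, 0.0, 91.9]
ft_force: [-5.9, 0.3, 10.0]
finger_gap: 19.3
grip_force: 80.1
```

```bash
python3 -m handwheel '{"series": [[[0,0.05,-0.05,0,0,0,0],[0,0.1,-0.05,0,0,0,0],[0,0.15,-0.05,0,0,0,0],[0,0.15,-0.05,0,0,0,0]]]}'
python3 -c "
from h import *
print(status.sense()['wrist_torque'])"
```

```text
time: 21.45
tool_pos: [570.3, 47.9, 73.4]
tcp_rot: [-179.9, 0.0, 91.9]
ft_force: [-5.2, -0.6, 8.6]
finger_gap: 19.3
grip_force: 79.9
[0.01142523 1.2360287  0.01493206]
```

```bash
python3 -m handwheel '{"series": [[[0,0.05,-0.05,0,0,0,0],[0,0.1,-0.05,0,0,0,0],[0,0.15,-0.05,0,0,0,0],[0,0.15,-0.05,0,0,0,0]]]}'
python3 -c "
from h import *
print(status.sense()['wrist_torque'])"
```

```text
time: 21.95
tool_pos: [570.4, 47.9, 73.4]
tcp_rot: [-179.8, 0.0, 91.9]
ft_force: [-11.3, -1.4, 10.1]
finger_gap: 19.3
grip_force: 80.5
[-0.07583725  2.01374281 -0.05456183]
```

It stops at x=570.4, the predicted flush position. Press a little more and check the tile against the port face numerically.

```bash
python3 -m handwheel '{"series": [[[0,0.05,-0.03,0,0,0,0],[0,0.1,-0.03,0,0,0,0],[0,0.1,-0.03,0,0,0,0]]]}'
python3 - <<'E'
from h import *
s=status.sense();print(s["wrist_torque"],s["ft_force"],s["tool_pos"])
for n in ("top","side"):
    d=eyes.snapshot(n);cv2.imwrite(f"pics/fin_{n}.png",d["img"][:,:,::-1]);g=d["img"]
    for y in (60,45,20,0,-20,-30):   # profile along stand x at tile-top height, fine sampling
        xs=np.arange(560,604,2.);o=np.array([587.4-(y-20)*.033,y])
        P=proj(d,np.c_[xs,np.full(len(xs),y),np.full(len(xs),58.)])
        v=cv2.remap(g,P[:,0].astype(np.float32)[None],P[:,1].astype(np.float32)[None],cv2.INTER_LINEAR)[0].max(1)
        print(n,y,v.tolist())
E
```

```text
time: 22.32
tool_pos: [570.5, 47.9, 73.4]
tcp_rot: [-179.7, 0.0, 91.9]
ft_force: [-15.5, -2.0, 12.6]
finger_gap: 19.1
grip_force: 80.6
[-0.16037987  2.75482014 -0.04814665] [-15.54553751  -1.97703836  12.64222325] [570.51273362  47.92445513  73.40327569]
top 60 [88, 82, 81, 81, 81, 82, 81, 81, 81, 80, 80, 85, 93, 91, 82, 86, 94, 101, 106, 113, 116, 120]
top 45 [86, 86, 82, 81, 81, 81, 81, 81, 81, 81, 81, 83, 89, 89, 83, 87, 95, 102, 107, 113, 117, 120]
top 20 [101, 100, 97, 81, 65, 61, 71, 82, 86, 84, 82, 81, 80, 81, 81, 87, 95, 103, 109, 113, 117, 120]
top 0 [115, 116, 112, 112, 115, 111, 105, 108, 116, 121, 122, 144, 198, 116, 98, 99, 99, 101, 101, 112, 138, 160]
top -20 [156, 156, 158, 158, 158, 158, 157, 158, 158, 157, 157, 160, 160, 160, 159, 159, 159, 160, 160, 161, 160, 160]
top -30 [169, 169, 164, 159, 157, 157, 157, 157, 162, 175, 175, 175, 173, 157, 156, 156, 156, 156, 155, 155, 160, 164]
side 60 [97, 98, 97, 96, 97, 99, 98, 99, 99, 102, 103, 100, 95, 57, 44, 46, 47, 46, 58, 85, 100, 100]
side 45 [95, 90, 81, 75, 73, 76, 77, 78, 85, 98, 98, 95, 96, 95, 97, 97, 96, 96, 96, 96, 96, 98]
side 20 [100, 103, 101, 87, 66, 34, 35, 35, 35, 33, 35, 35, 35, 35, 35, 35, 34, 32, 34, 34, 43, 64]
side 0 [100, 100, 100, 101, 99, 95, 56, 35, 34, 36, 36, 34, 34, 34, 34, 32, 33, 34, 35, 36, 37, 43]
side -20 [110, 92, 101, 101, 101, 100, 86, 41, 37, 37, 35, 37, 34, 35, 37, 36, 38, 43, 47, 52, 83, 132]
side -30 [186, 185, 185, 186, 187, 179, 143, 92, 46, 44, 44, 44, 43, 46, 41, 41, 42, 41, 43, 43, 44, 45]
```

Force is 15.5 N and the position 570.5, as expected, but the tile is mostly hidden. A small yaw wiggle under pressure makes both its ends seat.

```bash
python3 -m handwheel '{"series": [[[0,0.05,-0.03,0,0,-0.015,0],[0,0.05,-0.03,0,0,-0.03,0],[0,0.05,-0.03,0,0,-0.03,0]]]}'
python3 -c "
from h import *
print(status.sense()['wrist_torque'])
for y0 in (60,66,70):
  d=eyes.snapshot('wrist');xs=np.arange(560,604,2.)
  P=proj(d,np.c_[xs,np.full(len(xs),y0),np.full(len(xs),58.)]).astype(np.float32)
  print(P[0],P[-1],cv2.remap(d['img'],P[:,:1].T.copy(),P[:,1:].T.copy(),cv2.INTER_LINEAR)[0].max(1).tolist())"
python3 -m handwheel '{"series": [[[0,0,0,0,0,0.03,0],[0,0,0,0,0,0.045,0],[0,0,0,0,0,0.045,0],[0,0,0,0,0,0.025,0],[0,0,0,0,0,0.025,0]]]}'
python3 -c "
from h import *
print(status.sense()['wrist_torque'])"
```

```text
time: 22.8
tool_pos: [570.4, 47.8, 73.4]
tcp_rot: [-179.6, -0.0, 93.6]
ft_force: [-16.2, -1.3, 12.6]
finger_gap: 18.7
grip_force: 80.7
[-0.29095193  3.13616873 -0.20974842]
[297.25116 269.18655] [387.84048 274.64905] [90, 93, 93, 93, 93, 93, 93, 94, 93, 92, 93, 112, 112, 107, 32, 32, 33, 32, 31, 32, 46, 101]
[297.81274 256.92822] [389.3571  262.49176] [88, 86, 89, 93, 92, 93, 93, 93, 94, 113, 112, 113, 113, 104, 31, 32, 76, 80, 79, 77, 81, 188]
[298.19794 248.60762] [390.38254 254.2463 ] [87, 87, 88, 94, 93, 93, 93, 93, 95, 112, 113, 113, 113, 96, 32, 78, 79, 79, 78, 78, 114, 197]
time: 23.58
tool_pos: [570.6, 47.9, 73.4]
tcp_rot: [-179.6, 0.0, 92.2]
ft_force: [-14.8, -1.4, 11.4]
finger_gap: 19.2
grip_force: 80.7
[-0.22569164  2.93105475 -0.0880737 ]
```

```bash
python3 -c "
from h import *
d=eyes.snapshot('wrist');xs=np.arange(580,594,.5)
for y0 in (66,69,71,73,78):
  P=proj(d,np.c_[xs,np.full(len(xs),y0),np.full(len(xs),57.)]).astype(np.float32)
  print(y0,P[0].round(),cv2.remap(d['img'],P[:,:1].T.copy(),P[:,1:].T.copy(),cv2.INTER_LINEAR)[0].max(1).tolist())
s=eyes.snapshot('side');t=eyes.snapshot('top')
for n,d in (('s',s),('t',t)):
  for y0 in (-24,-30,-33):
    xs=np.arange(570,596,1.);P=proj(d,np.c_[xs,np.full(len(xs),y0),np.full(len(xs),57.)]).astype(np.float32)
    print(n,y0,P[0].round(),cv2.remap(d['img'],P[:,:1].T.copy(),P[:,1:].T.copy(),cv2.INTER_LINEAR)[0].tolist()[::3])
"
```

```text
66 [340. 259.] [112, 112, 112, 112, 112, 112, 112, 112, 112, 112, 112, 112, 108, 86, 48, 32, 31, 31, 32, 32, 32, 32, 45, 71, 77, 77, 78, 78]
69 [340. 252.] [112, 112, 112, 112, 112, 113, 112, 112, 111, 112, 112, 111, 103, 73, 42, 32, 32, 33, 43, 59, 61, 63, 70, 77, 78, 78, 79, 78]
71 [341. 248.] [113, 112, 112, 112, 113, 112, 112, 112, 113, 112, 112, 112, 102, 64, 36, 31, 32, 37, 55, 75, 80, 80, 80, 79, 80, 79, 79, 79]
73 [341. 244.] [113, 113, 112, 112, 112, 112, 113, 112, 112, 112, 112, 111, 97, 65, 53, 65, 70, 70, 71, 75, 78, 78, 77, 79, 79, 79, 79, 79]
78 [342. 233.] [99, 98, 99, 99, 99, 99, 99, 99, 96, 81, 53, 36, 50, 72, 78, 80, 79, 79, 80, 80, 80, 80, 80, 80, 80, 79, 79, 80]
s -24 [338. 248.] [[100, 92, 81], [92, 85, 76], [47, 44, 40], [35, 34, 30], [36, 35, 31], [33, 32, 30], [34, 33, 30], [33, 32, 29], [38, 36, 33]]
s -30 [340. 247.] [[180, 176, 160], [141, 137, 122], [62, 57, 51], [46, 43, 40], [44, 42, 39], [42, 40, 38], [39, 37, 35], [39, 38, 35], [40, 38, 35]]
s -33 [341. 246.] [[187, 182, 168], [173, 168, 153], [86, 81, 73], [42, 39, 37], [46, 44, 39], [47, 44, 41], [45, 42, 39], [45, 43, 40], [45, 44, 40]]
t -24 [353. 231.] [[176, 159, 135], [176, 159, 135], [176, 159, 135], [176, 159, 135], [177, 159, 135], [176, 159, 135], [176, 159, 135], [176, 159, 135], [176, 159, 135]]
t -30 [356. 231.] [[157, 142, 121], [157, 142, 120], [160, 144, 123], [174, 159, 137], [175, 159, 137], [168, 152, 130], [157, 142, 121], [158, 143, 123], [157, 142, 122]]
t -33 [357. 231.] [[118, 111, 101], [112, 104, 94], [142, 136, 126], [228, 223, 210], [228, 220, 202], [187, 175, 162], [112, 104, 100], [108, 103, 98], [109, 103, 99]]
```

```bash
python3 -c "
from h import *
import pickle
for d in (pickle.load(open('t2.pkl','rb')),eyes.snapshot('top')):
  for y0 in (-32,-34,-36):
    xs=np.arange(570,596,1.);P=proj(d,np.c_[xs,np.full(len(xs),y0),np.full(len(xs),57.)]).astype(np.float32)
    print(y0,cv2.remap(d['img'],P[:,:1].T.copy(),P[:,1:].T.copy(),cv2.INTER_LINEAR)[0].max(1).tolist())
s=status.sense();print(s['time'],s['ft_force'],s['tool_pos'])
d=eyes.snapshot('top')
"
```

```text
-32 [108, 122, 159, 213, 241, 241, 240, 240, 240, 240, 238, 218, 198, 140, 82, 76, 78, 85, 93, 97, 97, 97, 97, 97, 97, 96]
-34 [124, 131, 160, 213, 239, 240, 241, 240, 240, 240, 239, 213, 187, 131, 77, 72, 75, 83, 92, 96, 97, 97, 97, 96, 96, 96]
-36 [145, 144, 161, 193, 213, 213, 215, 215, 214, 210, 205, 175, 145, 105, 65, 62, 69, 80, 91, 96, 97, 97, 97, 97, 97, 96]
-32 [130, 130, 129, 127, 128, 133, 146, 177, 203, 204, 206, 206, 206, 205, 203, 177, 146, 133, 126, 124, 125, 125, 126, 126, 126, 125]
-34 [140, 139, 131, 114, 110, 119, 142, 193, 235, 235, 236, 236, 235, 234, 232, 190, 142, 119, 106, 102, 102, 103, 102, 102, 102, 102]
-36 [163, 162, 147, 121, 109, 114, 133, 178, 214, 213, 212, 212, 211, 209, 206, 167, 123, 105, 97, 95, 96, 96, 96, 96, 96, 96]
23.775 [-15.89454045  -1.38272355  11.03466072] [570.5363366   47.91752752  73.36991124]
```

The right end moved 4 mm and the dark gap is gone; the left end is flush as well. Hand in.

```bash
python3 -c "
from bench import r
print(r.hand_in())"
```

```text
the job is handed in; nothing more can be done
None
```

The job is handed in at about 24 s: the key is left in the lock, turned to its stop with the latch bar clear, and the spacer is down in the wide half, still gripped and pressing the tile at about 16 N, flush at both ends by camera; I did not re-check the flasks at the end, but the arm kept clear of them.

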